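# Set and clamp the funnel stand's leg for the next jar

## Robot

A 6-joint arm with a two-finger parallel gripper is mounted at the origin on the work surface. World frame = base frame: x ahead of the robot, y to its left, z up, the work surface at z = 0. Lengths are in m, angles in rad, forces in N, time in s.
With the tool pointing down it reaches from about 0.325 to 1 m from the base axis. Payload 5.1 kg.
Tool frame: the origin (TCP) lies at the very end of the fingers, on their centre line; the grasp point (between the pads) lies 19 mm behind it; y points along the fingers, x is the direction in which the jaws open and shut, and the axes are right-handed (so a half turn about y gives the same grasp; the last joint's range is limited). The gripper opens to 85 mm and grips with 20 to 120 N. Pads are 22 mm wide; open, the fingers measure 114 mm over their backs; the gripper's body (76 mm by 85 mm) begins 54 mm behind the grasp point. The pads swing forward as they close: fully open they stand 13 mm farther back than shut.
Start: joints at [-1.411, 0.124, 1.65, -0, 1.367, -0.083], TCP at [0.156, -0.631, 0.209] pointing down, gripper open.
Joint ranges: [-2.61, 2.61], [-1.02, 2.33], [0.03, 2.71], [-1.35, 4.49], [0.32, 2.68], [-2.91, 2.91]. Speed limits (rad/s): [2.57, 2.57, 3.14, 3.14, 3.14, 3.14].

## Interface

Orientations are given as a rotation vector (axis times angle).
In Python, from bench import state, capture, finish_job gives the robot as it stands.
- The arm moves only by the tool drive_tool, never from a script. Its argument "steps" is a list of rows, each an object with "dp": the shift along the tool's x, y, z in mm, a list of three; "dr": the turn, a rotation vector about the tool's x, y, z in degrees, a list of three; "grip": the closure, from -1 (fully open) to 1 (shut). In form: [{"dp": [tx, ty, tz], "dr": [rx, ry, rz], "grip": grip}, ...]. A call has 1 to 10 rows; each row shifts and turns the pose as measured when the row begins, along the tool's axes as they then stand; what a row does not reach is not made up. A row lasts 1/12 s, in which the tool goes at most 41.7 mm and 7.16 degrees, less where a joint would pass 70% of its speed; a pose out of reach is approached as far as the arm can. A call is refused whole if a number of a shift passes 41.7 or a number of a turn 7.16, either way. A call with a gripper value outside its range is refused whole. The fingers move at their own pace and stop on an object; "squeeze" is the grip in N (left out, the last holds). Time passes only in rows, so rows that do not move let the fingers close. It gives the time, the measured TCP pose, the force and the opening at its end, in the units of the state.
- state(): the state, without advancing time (a new reading comes with each control period).
- capture(name): name is "side" or "top"; returns a dict with "frame" (384x512x3 uint8, red, green, blue), "z_map" (384x512 float32, m along the optical axis (not along the pixel's ray), 0 where there is no reading), "fx", "fy", "cx", "cy" (pixels), "pose" (4x4, takes a point from camera to world coordinates). Camera axes: x right, y down, z forward; pixel columns grow to the right and rows downward; lengths in m; the calibration is good to about 2 mm. A picture is of the moment at which its call begins.
- finish_job(): hands the job in, once; it reports no verdict.
The state is a dict: "time": time; "joint_pos": joint angles; "dq": joint speeds; "joint_efforts": joint torques, N m; "ee_pos": TCP position; "tool_rot": TCP orientation; "wrist_force": force on the tool from outside, world axes, zero at the start; "ft_torque": the same for the moment, N m; "opening": finger opening in m.
Only numpy, scipy, OpenCV 4.12 (cv2) and the standard library are available. Lean on these libraries where they do the work, as an engineer would, in place of code of your own. Each camera call takes 0.05 s, during which the arm holds its last target. There are 200 camera calls.

## Task

See which empty jar stands on the green coaster, then pull the funnel stand's spring-returned sliding leg out until its white pointer is on the matching stripe: red for the squat amber jar, yellow for the medium green jar, blue for the tall clear jar. Only then, holding the leg there against its spring, slide the orange cam lever fully closed by squeezing it towards the blue palm rest. The leg's locking pin is fitted later by someone else and the leg springs back if let go, so finish while still holding: lever and palm rest stay gripped between the fingers, the pointer stays on its stripe, and everything else on the table is left where it was.

Things in the scene. Friction and masses are not known exactly. Their poses are not given: they have to be found in the camera images.
- stand: Funnel stand lying in its cradle, fixed, under 92 mm high: light wooden board 440 x 140 x 20 mm with a grey tube (28 mm dia, axis 62 mm up) along one half, black hub and steel ring beyond. Origin: centre of the board's underside, on the table. x: the way the leg pulls out; y across the board; z up.
- leg_slide (a joint): Pull-out of the sliding leg along the stand's +x, m: 0 fully in (the start) to 0.140 (stop). A spring of 2.4 N at 0 to 3.5 N at the stop draws it back in when let go, whether the cam is open or closed. Pointer on the red stripe at 0.050, yellow 0.085, blue 0.120 (stripe centres; stripes 8 mm wide).
- leg: Outer end of the leg, axes as the stand's. Origin on the table at stand x = 35 mm + joint leg_slide, y = 0. Black T foot: plate at x -3 to +3, y -50 to +50, z 32 to 87 mm; fingers astride lever and palm rest can push on its inner side (x = -3) to draw the leg out. Blue palm rest: x -46 to -3, outer face y = +21, z 45 to 90 mm. White pointer under the foot's -y end at x = 0.
- cam_slide (a joint): Travel of the cam lever along the stand's +y, in m: 0 to about 0.002 open (start), 0.012 fully closed. It takes about 6 N to move and stays where it is left. Fully closed, its shoe lies against the guide rail below. The closed cam bears only while it is squeezed: it does not hold the leg by itself.
- lever: Orange cam lever plate on the leg, opposite the palm rest: in the leg's axes x -46 to -3, z 46 to 88 mm, outer face (to -y) at y = -21 mm + joint cam_slide, -9 when closed. Width over lever and palm rest: 42 mm open, 30 mm closed (then centred on y = +6 mm). Free space outside both down to the board. Origin: the leg's, shifted along y by cam_slide.
- leg_pointer (a point): The white pointer on the leg's foot, 26 mm above the table, at x = 0, y = -58 mm of the leg.
- mark_red (a point): Middle of the red stripe (for the squat jar) on the board at y = -58 mm of the stand; axes as the stand's. Nearest the tube.
- mark_yellow (a point): Middle of the yellow stripe (for the medium jar), 35 mm beyond the red one.
- mark_blue (a point): Middle of the blue stripe (for the tall jar), 70 mm beyond the red one.
- coaster_green: Green disc, 110 mm dia, 6 mm thick, fixed on the table; the jar on it is the next to be filled. Two white coasters of the same size carry the other jars. Origin: centre of the underside.
- jar_squat: Empty squat amber glass jar, 86 mm dia, 75 mm high. Origin: centre of its underside.
- jar_medium: Empty medium green glass jar, 80 mm dia, 115 mm high. Origin: centre of its underside.
- jar_tall: Empty tall clear glass jar, 74 mm dia, 165 mm high. Origin: centre of its underside.
- crock: White ceramic crock, 136 mm dia, 130 mm high, bystander. Origin: centre of its underside.
- jar_opener: Spring-loaded jar opener lying flat, about 140 x 70 x 17 mm, red and steel, bystander. Origin: on the table under its pivot.
- lid_lifter: Steel lid lifter lying flat, 150 x 28 x 14 mm, bystander. Origin: on the table under its middle.
- jar_tongs: Wooden jar tongs lying flat, 230 x 75 x 12 mm, bystander. Origin: on the table under its middle.
Mind the look-alikes: they are no part of the job. Several things have the shape of the coaster_green; the one meant has the colours described above. Several things have the shape of the jar_tall; the one meant has the colours described above.

How it is judged:
On the way, in this order (a step that is already met when the one before it is completed fails the run):
1. the leg is pulled out by the fingers, pointer on the stripe that belongs to the jar on the green coaster, lever still open (((horizontal distance between jar_squat and coaster_green below 0.04 m and x of leg_pointer in the frame of mark_red between -0.006 and 0.006 m) or (horizontal distance between jar_medium and coaster_green below 0.04 m and x of leg_pointer in the frame of mark_yellow between -0.006 and 0.006 m) or (horizontal distance between jar_tall and coaster_green below 0.04 m and x of leg_pointer in the frame of mark_blue between -0.006 and 0.006 m)) and value of joint cam_slide below 0.006 m and contact force between the fingers and leg above 0.5 N), for 0.2 s.
2. the lever is closed with the leg gripped and still on that stripe (((horizontal distance between jar_squat and coaster_green below 0.04 m and x of leg_pointer in the frame of mark_red between -0.006 and 0.006 m) or (horizontal distance between jar_medium and coaster_green below 0.04 m and x of leg_pointer in the frame of mark_yellow between -0.006 and 0.006 m) or (horizontal distance between jar_tall and coaster_green below 0.04 m and x of leg_pointer in the frame of mark_blue between -0.006 and 0.006 m)) and value of joint cam_slide above 0.0095 m and contact force between the fingers and palm_rest above 1.5 N and contact force between the fingers and lever above 1.5 N), for 0.3 s.
At the end, for the whole second after the job is handed in: The pointer is within 6 mm of the middle of the stripe for the jar on the green coaster, the cam lever is closed (at least 9.5 of 12 mm), the leg is still, and the fingers still press on both the palm rest and the lever pad (over 1.5 N each) (all of step 2 and velocity of joint leg_slide between -0.01 and 0.01 m/s); the arm keeps its last pose, push and grip.
It fails at once if the lever is slid past two thirds while the pointer is more than 10 mm off the right stripe (value of joint cam_slide above 0.008 m and not ((horizontal distance between jar_squat and coaster_green below 0.04 m and x of leg_pointer in the frame of mark_red between -0.01 and 0.01 m) or (horizontal distance between jar_medium and coaster_green below 0.04 m and x of leg_pointer in the frame of mark_yellow between -0.01 and 0.01 m) or (horizontal distance between jar_tall and coaster_green below 0.04 m and x of leg_pointer in the frame of mark_blue between -0.01 and 0.01 m))).
It fails at once if a jar, the crock, the opener, the lifter or the tongs is moved more than 20 mm (distance of any of jar_squat, jar_medium, jar_tall, crock, jar_opener, lid_lifter, jar_tongs from where it was at the start of the episode above 0.02 m).
It also fails if it takes over 35 s, if anything falls off the work surface, if the arm or the gripper's body presses on something with over 40 N, if the wrist force passes 120 N, or if a joint passes its speed limit or range.

## Working session

There is one attempt and no reset: what is moved stays moved. The work goes in short steps, Python scripts to look and compute and a tool call to move; the robot and the scene stay as the last step left them, time stands still between calls to the robot, and variables do not carry over. Pictures are saved under pics/ and viewed, about 8 in all and at most 12, crops included, and the job is handed in when it is done.

Besides the shell and the picture viewer there is one more tool, called after "Request:" as name([rows], argument=value, ...), one row to a line, values as JSON. drive_tool: Moves the arm, as the interface text tells. Its arguments: {"type":"object","properties":{"steps":{"type":"array"},"squeeze":{"type":"number"}},"required":["steps"]}

```bash
mkdir -p pics; python3 - <<'E'
from bench import state,capture
import cv2,numpy as np,pickle
s=state();print({k:np.round(v,3) for k,v in s.items()})
for n in("top","side"):
    c=capture(n);pickle.dump(c,open(n+".pkl","wb"))
    print(n,c["fx"],c["cx"],c["cy"],np.round(c["pose"],3).tolist())
    cv2.imwrite(f"pics/{n}0.png",cv2.resize(c["frame"][:,:,::-1],(768,576),interpolation=cv2.INTER_CUBIC))
E
```

```text
{'time': np.float64(0.0), 'joint_pos': array([-1.411,  0.125,  1.652, -0.   ,  1.368, -0.083]), 'dq': array([ 0.002,  0.001,  0.001,  0.001,  0.001, -0.002]), 'joint_efforts': array([-2.0000e-03, -4.2362e+01, -3.6545e+01, -0.0000e+00,  7.0000e-03,
        0.0000e+00]), 'ee_pos': array([ 0.156, -0.63 ,  0.207]), 'tool_rot': array([-1.313,  1.03 , -1.027]), 'wrist_force': array([-0.198, -0.939,  0.368]), 'ft_torque': array([0.008, 0.005, 0.051]), 'opening': np.float64(0.085)}
top 377.2827875946331 257.0768570423819 188.32198687755687 [[-0.023, -0.988, 0.155, 0.364], [-1.0, 0.022, -0.009, 0.002], [0.006, -0.155, -0.988, 1.245], [0.0, 0.0, 0.0, 1.0]]
side 404.1408114130033 255.09733841750537 190.50172800840778 [[-0.896, -0.281, 0.344, 0.168], [-0.444, 0.582, -0.681, 0.737], [-0.008, -0.763, -0.646, 0.765], [0.0, 0.0, 0.0, 1.0]]
```

View pics/top0.png

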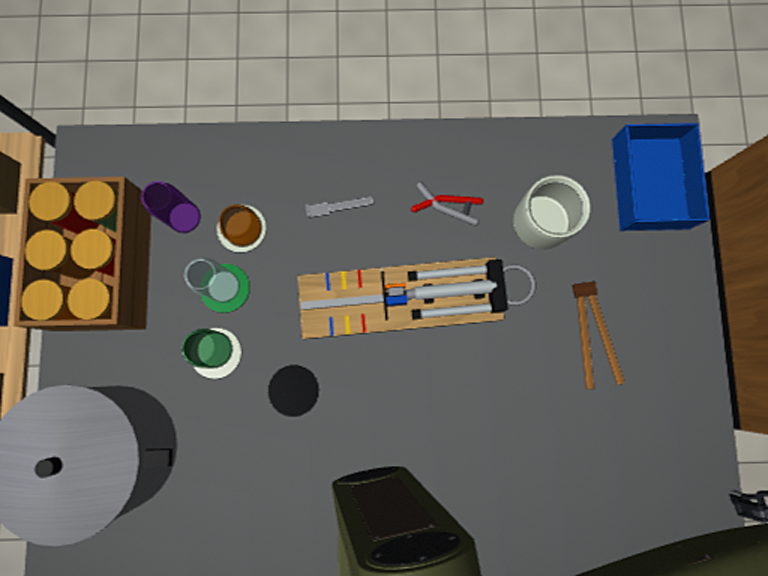

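View pics/side0.png

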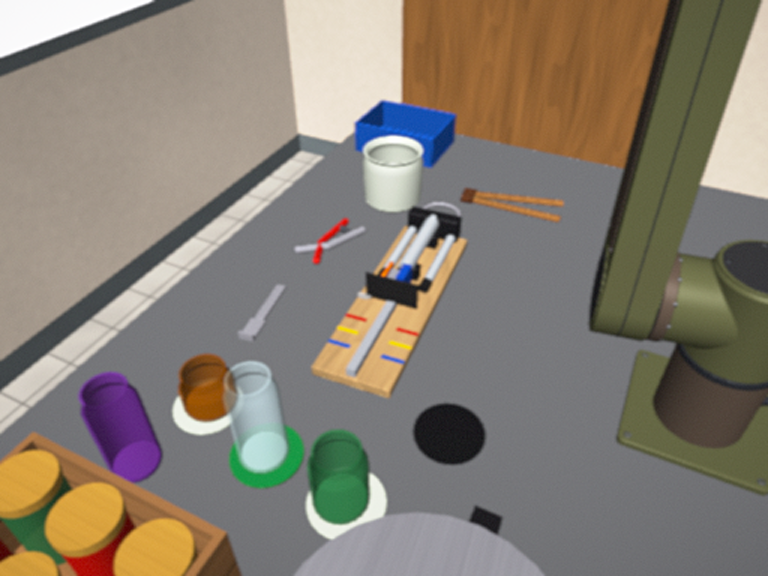

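The tall clear jar (top view about (215,280)) stands on the green coaster, so the target is blue, 0.120. The leg pulls out to image left (about world +y). The blue palm rest at (396,298) faces the robot, and the orange lever at (396,286) is on the far side. Next I'll measure the stand frame.

```bash
cat > h.py <<'E'
import numpy as np,cv2
def cloud(c):
    z=c["z_map"];v,u=np.mgrid[:z.shape[0],:z.shape[1]]
    P=np.stack([(u-c["cx"])/c["fx"]*z,(v-c["cy"])/c["fy"]*z,z],-1)
    W=P@c["pose"][:3,:3].T+c["pose"][:3,3]; W[z==0]=np.nan
    return W,cv2.cvtColor(c["frame"],cv2.COLOR_RGB2HSV)
E
python3 - <<'E'
from h import *
import pickle
for n in("top","side"):
    W,H=cloud(pickle.load(open(n+".pkl","rb")))
    h,s,v=H[...,0],H[...,1],H[...,2]
    reg=(W[...,0]>.25)&(W[...,0]<.65)&(W[...,1]>-.35)&(W[...,1]<.3)
    z=W[...,2]; print(n,"table z",np.nanmedian(z[reg&(z<.01)]))
    b=reg&(z>.012)&(z<.03)&(h>8)&(h<25)&(s>40)&(v>100)
    r=cv2.minAreaRect(W[b][:,:2].astype(np.float32)*1000);print("board",b.sum(),np.round(r[0],1),np.round(r[1],1),r[2],"z",np.median(z[b]))
    low=reg&(z<.03)&(z>.01)&(s>130)
    for nm,m in(("red",low&((h<6)|(h>174))),("yel",low&(h>24)&(h<35)),("blu",low&(h>100)&(h<130)),
      ("PALM",reg&(z>.035)&(h>100)&(h<130)&(s>120)),("LEVER",reg&(z>.035)&(h>5)&(h<20)&(s>150)),("FOOT",reg&(z>.06)&(v<60)&(W[...,1]>-.02))):
        k,L,st,ce=cv2.connectedComponentsWithStats(m.astype(np.uint8))
        for i in range(1,k):
            if st[i,4]>5:
                p=W[L==i]*1000;print(nm,st[i,4],"mean",np.round(p.mean(0)),"min",np.round(p.min(0)),"max",np.round(p.max(0)))
E
```

```text
top table z 0.0002702496038450297
board 3476 [523.9 -39.6] [139.9 439.3] 4.0617146492004395 z 0.019955462934242774
red 19 mean [565.  49.  21.] min [548.  47.  17.] max [584.  54.  26.]
red 22 mean [470.  43.  20.] min [450.  39.  17.] max [489.  45.  24.]
yel 19 mean [567.  84.  21.] min [545.  83.  15.] max [583.  87.  27.]
yel 19 mean [466.  77.  21.] min [450.  75.  16.] max [483.  81.  27.]
blu 21 mean [561. 119.  21.] min [543. 116.  18.] max [580. 123.  23.]
blu 21 mean [462. 112.  22.] min [445. 110.  14.] max [480. 114.  26.]
PALM 6 mean [575. -63.  41.] min [572. -71.  36.] max [577. -57.  45.]
PALM 89 mean [510. -28.  88.] min [500. -51.  70.] max [520.  -7.  93.]
LEVER 10 mean [647. 294.  50.] min [644. 288.  35.] max [650. 299.  58.]
LEVER 36 mean [540. -26.  83.] min [536. -48.  39.] max [550.  -5.  92.]
FOOT 46 mean [520.  -5.  85.] min [472. -20.  70.] max [568.   1.  91.]
side table z -0.000512417636382323
board 3242 [526.6 -37.6] [141.8 442.2] 4.181776523590088 z 0.01930746116164117
red 16 mean [573.  51.  20.] min [555.  47.  18.] max [590.  55.  23.]
red 14 mean [473.  43.  21.] min [456.  41.  19.] max [490.  46.  22.]
yel 27 mean [567.  85.  20.] min [551.  79.  18.] max [584.  90.  22.]
yel 30 mean [470.  78.  20.] min [453.  73.  17.] max [487.  84.  23.]
blu 14 mean [566. 120.  20.] min [551. 118.  19.] max [581. 123.  22.]
blu 17 mean [467. 113.  20.] min [450. 110.  18.] max [484. 116.  22.]
PALM 96 mean [510. -27.  85.] min [496. -51.  62.] max [526.  -2.  92.]
LEVER 35 mean [548. -29.  78.] min [538. -70.  40.] max [574.  -0.  90.]
FOOT 251 mean [523.  -1.  73.] min [475.  -6.  60.] max [570.   5.  87.]
```

```bash
cat >> h.py <<'E'
from scipy.spatial.transform import Rotation as Ro
from bench import state
C=np.array([525.3,-38.6]);a=np.radians(4.1)
xs=np.array([-np.sin(a),np.cos(a),0]);ys=np.array([-np.cos(a),-np.sin(a),0])
def rep(sx,sy,z,sgn=None):
    s=state();R=Ro.from_rotvec(s["tool_rot"]);p=s["ee_pos"]*1000
    d=p[:2]-C;print("t",s["time"],"stand pos",np.round([d@xs[:2],d@ys[:2],p[2]],1),"F",np.round(s["wrist_force"],1),"open",s["opening"])
    X=R.as_matrix();
    if sgn is None: sgn=np.sign(X[:,0]@ys) or 1
    tx=sgn*ys;ty=np.array([0,0,-1.]);T=np.stack([tx,ty,np.cross(tx,ty)],1)
    print("tool axes\n",X.round(2),"sgn",sgn,"dr deg",np.degrees((R.inv()*Ro.from_matrix(T)).as_rotvec()).round(2))
    t=np.r_[C+sx*xs[:2]+sy*ys[:2],z];print("target",t.round(1),"dp now",(X.T@(t-p)).round(1),"dp after turn",(T.T@(t-p)).round(1))
E
python3 -c "
from h import *
rep(8,6,130)
rep(8,6,130,1)
rep(8,6,130,-1)"
```

```text
t 0.1 stand pos [-563.8  410.5  207.4] F [0.2 0.  0.2] open 0.08519134537206396
tool axes
 [[ 0.24 -0.    0.97]
 [-0.97  0.    0.24]
 [-0.   -1.    0.  ]] sgn -1.0 dr deg [-9.000e-02 -8.019e+01 -8.000e-02]
target [518.7 -31.  130. ] dp now [-494.4   78.5  496. ] dp after turn [404.5  77.4 571.8]
t 0.1 stand pos [-563.8  410.5  207.4] F [0.2 0.  0.2] open 0.08519134537206396
tool axes
 [[ 0.24 -0.    0.97]
 [-0.97  0.    0.24]
 [-0.   -1.    0.  ]] sgn 1 dr deg [ 9.000e-02  9.981e+01 -9.000e-02]
target [518.7 -31.  130. ] dp now [-494.4   78.5  496. ] dp after turn [-404.5   77.4 -571.8]
t 0.1 stand pos [-563.8  410.5  207.4] F [0.2 0.  0.2] open 0.08519134537206396
tool axes
 [[ 0.24 -0.    0.97]
 [-0.97  0.    0.24]
 [-0.   -1.    0.  ]] sgn -1 dr deg [-9.000e-02 -8.019e+01 -8.000e-02]
target [518.7 -31.  130. ] dp now [-494.4   78.5  496. ] dp after turn [404.5  77.4 571.8]
```

Request:
drive_tool([
  {"dp": [-8,0,40],"dr": [0,-4,0],"grip": -1},
  {"dp": [-8,0,40],"dr": [0,-4,0],"grip": -1},
  {"dp": [-8,0,40],"dr": [0,-4,0],"grip": -1},
  {"dp": [-8,0,40],"dr": [0,-4,0],"grip": -1},
  {"dp": [-8,0,40],"dr": [0,-4,0],"grip": -1},
  {"dp": [-8,0,40],"dr": [0,-4,0],"grip": -1},
  {"dp": [-8,0,40],"dr": [0,-4,0],"grip": -1},
  {"dp": [-8,0,40],"dr": [0,-4,0],"grip": -1},
  {"dp": [-8,0,40],"dr": [0,-4,0],"grip": -1},
  {"dp": [-8,0,40],"dr": [0,-4,0],"grip": -1},
], squeeze=30)

```text
time: 0.93
ee_pos: [0.4461, -0.3517, 0.2008]
tool_rot: [-1.511, 0.485, -0.472]
wrist_force: [0.2, -0.2, -0.8]
opening: 0.0855
```

```bash
python3 -c "
from h import *
rep(8,6,130)"
```

```text
t 0.9333 stand pos [-306.6  101.4  200.8] F [ 0.2 -0.2 -0.8] open 0.08546316704606316
tool axes
 [[ 0.82 -0.01  0.57]
 [-0.57  0.01  0.82]
 [-0.01 -1.    0.  ]] sgn -1.0 dr deg [ -0.38 -39.15  -0.45]
target [518.7 -31.  130. ] dp now [-124.    73.   303.9] dp after turn [ 95.4  70.8 314.6]
```

Request:
drive_tool([
  {"dp": [-6,-1,36],"dr": [0,-4,0],"grip": -1},
  {"dp": [-6,-1,36],"dr": [0,-4,0],"grip": -1},
  {"dp": [-6,-1,36],"dr": [0,-4,0],"grip": -1},
  {"dp": [-6,-1,36],"dr": [0,-4,0],"grip": -1},
  {"dp": [-6,-1,36],"dr": [0,-4,0],"grip": -1},
  {"dp": [-6,-1,36],"dr": [0,-4,0],"grip": -1},
  {"dp": [-6,-1,36],"dr": [0,-4,0],"grip": -1},
  {"dp": [-6,-1,36],"dr": [0,-4,0],"grip": -1},
  {"dp": [-6,0,30],"dr": [0,-4,0],"grip": -1},
])

```text
time: 1.68
ee_pos: [0.496, -0.0202, 0.2072]
tool_rot: [-1.558, -0.032, 0.048]
wrist_force: [0.5, 0.0, -0.9]
opening: 0.0855
```

```bash
python3 -c "
from h import *
rep(8,6,130)"
```

```text
t 1.6833 stand pos [ 20.4  27.9 207.2] F [ 0.5  0.  -0.9] open 0.08545734935902377
tool axes
 [[ 1.   -0.01 -0.05]
 [ 0.05  0.01  1.  ]
 [-0.01 -1.    0.01]] sgn -1.0 dr deg [-0.76 -1.17 -0.56]
target [518.7 -31.  130. ] dp now [ 22.9  76.8 -13. ] dp after turn [ 21.9  77.2 -12.4]
```

Request:
drive_tool([
  {"dp": [11,25,-5],"dr": [-0.8,-1.2,-0.6],"grip": -1},
  {"dp": [11,25,-5],"dr": [0,0,0],"grip": -1},
  {"dp": [0,15,0],"dr": [0,0,0],"grip": -1},
  {"dp": [0,0,0],"dr": [0,0,0],"grip": -1},
])

```text
time: 2.02
ee_pos: [0.5186, -0.0205, 0.1414]
tool_rot: [-1.57, -0.073, 0.065]
wrist_force: [-0.4, 0.1, -0.0]
opening: 0.0853
```

```bash
python3 -c "
from h import *
rep(10,6,45)
from bench import capture
for n in('top','side'):
    c=capture(n);f=c['frame'][:,:,::-1]
    f=f[120:290,170:400]
    cv2.imwrite(f'pics/{n}1.png',cv2.resize(f,None,fx=3,fy=3,interpolation=2))
a=cv2.imread('pics/top1.png');b=cv2.imread('pics/side1.png')
cv2.imwrite('pics/m1.png',cv2.resize(np.hstack([a,b]),(800,296)))
"
```

```text
t 2.0167 stand pos [ 18.5   5.3 141.4] F [-0.4  0.1 -0. ] open 0.0852926066463875
tool axes
 [[ 1.    0.01 -0.09]
 [ 0.09  0.    1.  ]
 [ 0.01 -1.   -0.  ]] sgn -1.0 dr deg [0.02 0.93 0.31]
target [518.6 -29.1  45. ] dp now [-1.3 96.4 -8.4] dp after turn [-0.7 96.4 -8.5]
```

View pics/side1.png

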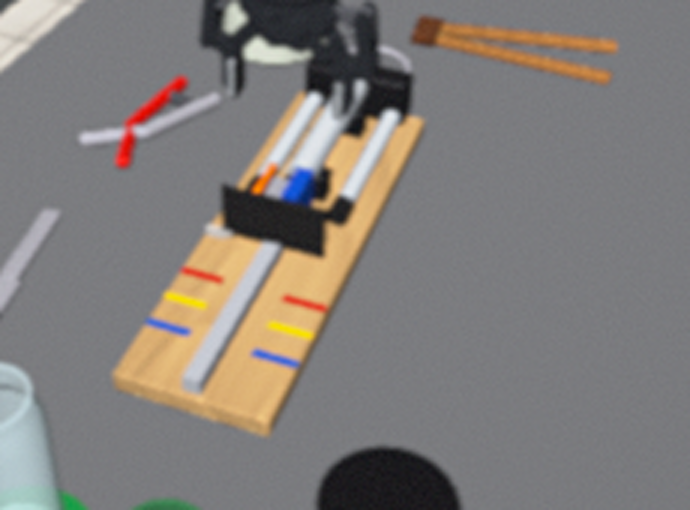

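Side view: the hand is above the stand, and nothing lies in the way of going straight down. The side-rail ends at (340,205) are behind the palm rest.

Request:
drive_tool([
  {"dp": [0,10,-8],"dr": [0,0.9,0.3],"grip": -1},
  {"dp": [0,25,0],"dr": [0,0,0],"grip": -1},
  {"dp": [0,25,0],"dr": [0,0,0],"grip": -1},
  {"dp": [0,20,0],"dr": [0,0,0],"grip": -1},
  {"dp": [0,10,0],"dr": [0,0,0],"grip": -1},
  {"dp": [0,0,0],"dr": [0,0,0],"grip": -1},
])

```text
time: 2.62
ee_pos: [0.5283, -0.0349, 0.0591]
tool_rot: [-1.576, -0.066, 0.034]
wrist_force: [0.1, 0.3, 0.5]
opening: 0.0853
```

```bash
python3 -c "
from h import *
rep(18,6,45)"
```

```text
t 2.6167 stand pos [ 3.5 -3.2 59.1] F [0.1 0.3 0.5] open 0.08527819435577688
tool axes
 [[ 1.    0.02 -0.06]
 [ 0.06 -0.01  1.  ]
 [ 0.02 -1.   -0.01]] sgn -1.0 dr deg [ 0.37 -0.46  1.13]
target [518.  -21.1  45. ] dp now [-9.6 13.9 14.5] dp after turn [-9.2 14.1 14.5]
```

Request:
drive_tool([
  {"dp": [-5,7,3],"dr": [0.4,-0.5,1.1],"grip": -1},
  {"dp": [-5,8,3],"dr": [0,0,0],"grip": -1},
  {"dp": [0,3,0],"dr": [0,0,0],"grip": -1},
])

```text
time: 2.87
ee_pos: [0.5197, -0.0307, 0.043]
tool_rot: [-1.57, -0.059, 0.053]
wrist_force: [-0.5, -0.0, -0.6]
opening: 0.0855
```

```bash
python3 -c "
from h import *
rep(24,6,42)"
```

```text
t 2.8667 stand pos [ 8.3  5.  43. ] F [-0.5 -0.  -0.6] open 0.08553440524571537
tool axes
 [[ 1.    0.   -0.07]
 [ 0.07  0.    1.  ]
 [ 0.   -1.   -0.  ]] sgn -1.0 dr deg [ 0.01 -0.02  0.2 ]
target [517.6 -15.1  42. ] dp now [-1.   1.  15.7] dp after turn [-1.   1.  15.7]
```

Request:
drive_tool([
  {"dp": [0,0,8],"dr": [0,0,0],"grip": -1},
  {"dp": [0,0,12],"dr": [0,0,0],"grip": -1},
  {"dp": [0,0,14],"dr": [0,0,0],"grip": -1},
  {"dp": [0,0,14],"dr": [0,0,0],"grip": -1},
  {"dp": [0,0,14],"dr": [0,0,0],"grip": -1},
])

```text
time: 3.28
ee_pos: [0.5154, 0.0311, 0.0438]
tool_rot: [-1.578, -0.059, 0.05]
wrist_force: [1.5, -3.5, -3.2]
opening: 0.0856
```

```bash
python3 -c "
from h import *
rep(141,6,42)"
```

```text
t 3.2833 stand pos [70.2  4.9 43.8] F [ 1.5 -3.5 -3.2] open 0.08560836092631513
tool axes
 [[ 1.    0.01 -0.07]
 [ 0.07 -0.01  1.  ]
 [ 0.01 -1.   -0.01]] sgn -1.0 dr deg [ 0.46 -0.1   0.32]
target [509.2 101.6  42. ] dp now [-1.2  1.2 70.8] dp after turn [-1.1  1.8 70.8]
```

Contact (−3.5 N along the pull). I'll pull on to just short of the target.

Request:
drive_tool([
  {"dp": [-1,0,14],"dr": [0.4,0,0.3],"grip": -1},
  {"dp": [0,0,14],"dr": [0,0,0],"grip": -1},
  {"dp": [0,0,14],"dr": [0,0,0],"grip": -1},
  {"dp": [0,0,12],"dr": [0,0,0],"grip": -1},
  {"dp": [0,0,8],"dr": [0,0,0],"grip": -1},
  {"dp": [0,0,0],"dr": [0,0,0],"grip": -1},
])

```text
time: 3.78
ee_pos: [0.5097, 0.0984, 0.0446]
tool_rot: [-1.58, -0.064, 0.055]
wrist_force: [1.3, -2.6, -2.0]
opening: 0.0858
```

```bash
cat >>h.py <<'E'
from bench import capture
def foot(tag=None):
    for n in('side','top'):
        c=capture(n);W,H=cloud(c);W=W*1000;d=W[...,:2]-C
        sx,sy,z=d@xs[:2],d@ys[:2],W[...,2];v=H[...,2]
        m=(v<70)&(z>35)&(z<92)&(abs(sy)<53)&(sx>90)&(sx<185)
        f=m&(sx>sx[m].max()-12) if m.any() else m
        print(n,"foot-ish x pct",np.percentile(sx[m],[5,25,50,75,95]).round(1) if m.any() else None)
        if n=='side':
            k=m&((sy<-35)|(sy>40))&(z<75);print(" foot ends x",np.median(sx[k]).round(1) if k.any() else None)
        w=(H[...,1]<50)&(v>130)&(z>19)&(z<40)&(sy<-48)&(sy>-68)&(sx>60)&(sx<200)
        print(" pointer",w.sum(),np.median(sx[w]).round(1) if w.any() else None)
        b=(z>14)&(z<27)&(H[...,0]>100)&(H[...,0]<130)&(H[...,1]>110)&(sx>100)&(sx<200)
        for q in(b&(sy<0),b&(sy>0)):print(" blue",q.sum(),np.mean(sx[q]).round(1) if q.any() else None,np.mean(sy[q]).round(1) if q.any() else None)
        if tag:
            cv2.imwrite(f'pics/{n}{tag}.png',cv2.resize(c['frame'][120:290,170:400,::-1],None,fx=3,fy=3,interpolation=2))
E
python3 -c "
from h import *
rep(141,6,42);foot('2')"
```

```text
t 3.7833 stand pos [137.8   5.8  44.6] F [ 1.3 -2.6 -2. ] open 0.0858072112531155
tool axes
 [[ 1.    0.01 -0.08]
 [ 0.08 -0.01  1.  ]
 [ 0.01 -1.   -0.01]] sgn -1.0 dr deg [0.58 0.22 0.3 ]
target [509.2 101.6  42. ] dp now [-0.3  2.6  3.3] dp after turn [-0.2  2.6  3.2]
side foot-ish x pct [153.  154.1 154.8 155.6 156.9]
 foot ends x 154.7
 pointer 24 154.4
 blue 22 155.2 -52.2
 blue 23 154.9 47.4
top foot-ish x pct [118.5 118.5 118.5 118.5 118.5]
 pointer 0 None
 blue 0 None None
 blue 0 None None
```

View pics/side2.png

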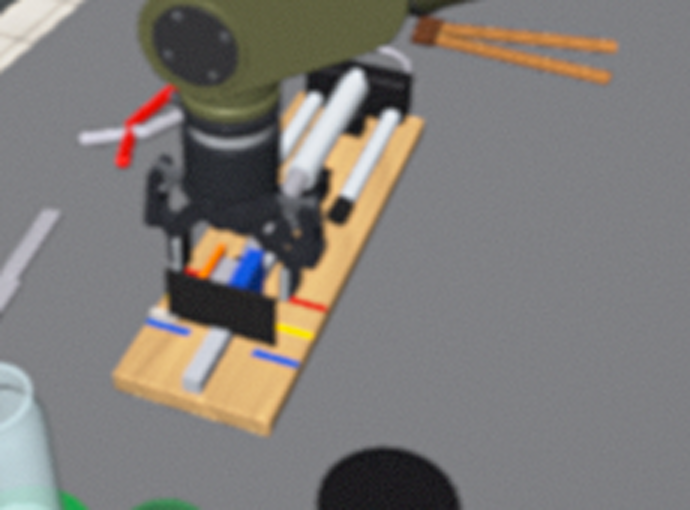

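Side view: the fingers are astride lever and rest. The foot is near the blue stripe with the pointer at (158,314); two estimates both put it about 3 mm short.

Request:
drive_tool([
  {"dp": [0,1,3],"dr": [0.5,0.2,0.3],"grip": -1},
  {"dp": [0,0.5,0.5],"dr": [0,0,0],"grip": -1},
  {"dp": [0,0.5,0.3],"dr": [0,0,0],"grip": -1},
  {"dp": [0,0,0.2],"dr": [0,0,0],"grip": -1},
])

```text
time: 4.22
ee_pos: [0.5099, 0.1002, 0.0441]
tool_rot: [-1.572, -0.054, 0.055]
wrist_force: [-0.4, -3.0, -0.7]
opening: 0.0853
```

```bash
python3 -c "
from h import *
rep(141,6,42);foot()"
```

```text
t 4.2167 stand pos [139.6   5.4  44.1] F [-0.4 -3.  -0.7] open 0.08530982052875018
tool axes
 [[ 1.   -0.   -0.07]
 [ 0.07 -0.    1.  ]
 [-0.   -1.   -0.  ]] sgn -1.0 dr deg [ 0.09 -0.1  -0.04]
target [509.2 101.6  42. ] dp now [-0.6  2.1  1.4] dp after turn [-0.6  2.1  1.4]
side foot-ish x pct [154.3 155.3 156.2 156.9 158. ]
 foot ends x 156.2
 pointer 26 155.6
 blue 20 155.4 -50.9
 blue 23 155.1 47.5
top foot-ish x pct [118.3 118.9 119.6 120.3 120.9]
 pointer 0 None
 blue 0 None None
 blue 0 None None
```

Request:
drive_tool([
  {"dp": [-0.5,0.5,2],"dr": [0,0,0],"grip": -1},
  {"dp": [0,0.5,0.5],"dr": [0,0,0],"grip": -1},
  {"dp": [0,0,0.3],"dr": [0,0,0],"grip": -1},
  {"dp": [0,0,0.3],"dr": [0,0,0],"grip": -1},
])

```text
time: 4.65
ee_pos: [0.51, 0.1026, 0.0438]
tool_rot: [-1.573, -0.055, 0.054]
wrist_force: [-0.2, -3.1, 1.8]
opening: 0.0859
```

```bash
python3 -c "
from h import *
rep(141,6,42);foot()"
```

```text
t 4.65 stand pos [141.9   5.2  43.8] F [-0.2 -3.1  1.8] open 0.0858621595792659
tool axes
 [[ 1.    0.   -0.07]
 [ 0.07 -0.    1.  ]
 [ 0.   -1.   -0.  ]] sgn -1.0 dr deg [ 0.16 -0.12  0.05]
target [509.2 101.6  42. ] dp now [-0.8  1.8 -0.9] dp after turn [-0.8  1.8 -0.9]
side foot-ish x pct [156.7 157.7 158.5 159.3 160.4]
 foot ends x 158.7
 pointer 23 157.1
 blue 11 155.0 -41.6
 blue 24 155.0 47.1
top foot-ish x pct [121.3 121.9 122.7 123.4 124. ]
 pointer 0 None
 blue 0 None None
 blue 0 None None
```

The leg is at about 155.6 (target 155). I'll close partway first and check centring.

Request:
drive_tool([
  {"dp": [-0.5,0,0.2],"dr": [0,0,0],"grip": -0.4},
  {"dp": [-0.3,0,0.2],"dr": [0,0,0],"grip": -0.3},
  {"dp": [0,0,0.2],"dr": [0,0,0],"grip": -0.3},
  {"dp": [0,0,0.2],"dr": [0,0,0],"grip": -0.3},
], squeeze=40)

```text
time: 5.08
ee_pos: [0.5094, 0.1034, 0.044]
tool_rot: [-1.573, -0.057, 0.054]
wrist_force: [-0.7, -4.7, 0.5]
opening: 0.0556
```

```bash
python3 -c "
from h import *
rep(141,6,42);foot()"
```

```text
t 5.0833 stand pos [142.8   5.7  44. ] F [-0.7 -4.7  0.5] open 0.05558696415740461
tool axes
 [[ 1.    0.   -0.07]
 [ 0.07 -0.    1.  ]
 [ 0.   -1.   -0.  ]] sgn -1.0 dr deg [ 0.18 -0.04  0.09]
target [509.2 101.6  42. ] dp now [-0.3  2.1 -1.8] dp after turn [-0.3  2.  -1.8]
side foot-ish x pct [157.5 158.8 159.6 160.3 161.7]
 foot ends x 159.7
 pointer 28 158.8
 blue 12 154.6 -41.2
 blue 25 155.2 46.5
top foot-ish x pct [125.7 132.2 140.2 148.2 154.6]
 pointer 0 None
 blue 0 None None
 blue 0 None None
```

Request:
drive_tool([
  {"dp": [0,0,-1.5],"dr": [0,0,0],"grip": -0.1},
  {"dp": [0,0,0],"dr": [0,0,0],"grip": 0.2},
  {"dp": [0,0,0],"dr": [0,0,0],"grip": 0.5},
  {"dp": [0,0,0],"dr": [0,0,0],"grip": 1},
  {"dp": [0,0,0],"dr": [0,0,0],"grip": 1},
])

```text
time: 5.6
ee_pos: [0.5102, 0.1022, 0.0473]
tool_rot: [-1.572, -0.057, 0.054]
wrist_force: [0.4, -3.4, 0.2]
opening: 0.0283
```

```bash
python3 -c "
from h import *
rep(141,6,42);foot('3')"
```

```text
t 5.6 stand pos [141.5   5.   47.3] F [ 0.4 -3.4  0.2] open 0.028268636745445882
tool axes
 [[ 1.    0.   -0.07]
 [ 0.07 -0.    1.  ]
 [ 0.   -1.   -0.  ]] sgn -1.0 dr deg [ 0.14 -0.06  0.1 ]
target [509.2 101.6  42. ] dp now [-1.   5.3 -0.5] dp after turn [-1.   5.3 -0.5]
side foot-ish x pct [156.3 157.4 158.2 159.1 160.1]
 foot ends x 158.5
 pointer 24 157.7
 blue 11 154.9 -41.7
 blue 23 155.0 47.5
top foot-ish x pct [124. 124. 124. 124. 124.]
 pointer 0 None
 blue 0 None None
 blue 0 None None
```

View pics/side3.png

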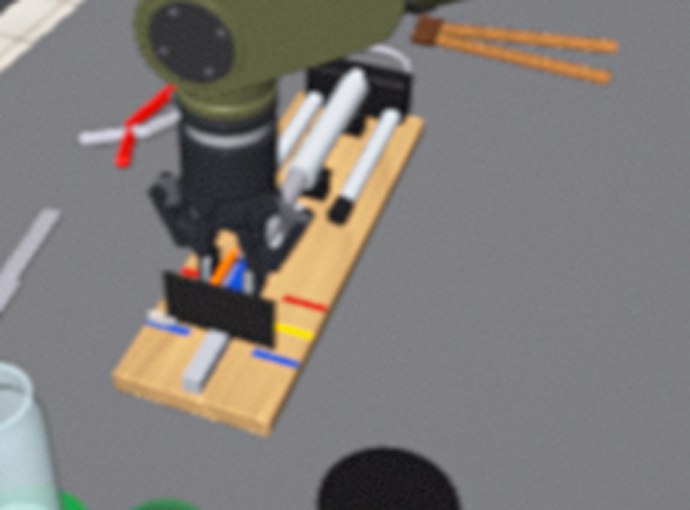

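Side view: both pads are on lever and rest, drawn together at (225,268), and the foot is at the blue stripe. The opening of 28 mm means the lever is closed. I'll hold and confirm it is steady.

Request:
drive_tool([
  {"dp": [0,0,0],"dr": [0,0,0],"grip": 1},
  {"dp": [0,0,0],"dr": [0,0,0],"grip": 1},
  {"dp": [0,0,0],"dr": [0,0,0],"grip": 1},
  {"dp": [0,0,0],"dr": [0,0,0],"grip": 1},
  {"dp": [0,0,0],"dr": [0,0,0],"grip": 1},
  {"dp": [0,0,0],"dr": [0,0,0],"grip": 1},
])

```text
time: 6.2
ee_pos: [0.5102, 0.1021, 0.0474]
tool_rot: [-1.572, -0.056, 0.054]
wrist_force: [-1.7, -2.6, 1.5]
opening: 0.0285
```

```bash
python3 -c "
from h import *
rep(141,6,42);foot()
c=capture('side');W,H=cloud(c);W=W*1000;d=W[...,:2]-C;sx,sy,z=d@xs[:2],d@ys[:2],W[...,2]
for nm,lo,hi in(('lever',5,18),('palm',100,130)):
    m=(H[...,0]>lo)&(H[...,0]<hi)&(H[...,1]>150)&(z>55)&(z<95)&(sx>100)&(sx<155)&(abs(sy)<40)
    print(nm,m.sum(),np.percentile(sy[m],[5,50,95]).round(1) if m.any() else None)
"
```

```text
t 6.2 stand pos [141.5   5.   47.4] F [-1.7 -2.6  1.5] open 0.028501350045606243
tool axes
 [[ 1.    0.   -0.07]
 [ 0.07 -0.    1.  ]
 [ 0.   -1.   -0.  ]] sgn -1.0 dr deg [ 0.13 -0.07  0.07]
target [509.2 101.6  42. ] dp now [-1.   5.4 -0.5] dp after turn [-1.   5.4 -0.5]
side foot-ish x pct [156.2 157.4 158.2 158.9 160.1]
 foot ends x 158.4
 pointer 23 156.7
 blue 12 154.7 -42.3
 blue 23 155.0 47.4
top foot-ish x pct [121.2 121.8 122.5 123.3 123.9]
 pointer 0 None
 blue 0 None None
 blue 0 None None
lever 44 [-9.8 -7.1 -3.4]
palm 32 [ 5.7  9.2 14.1]
```

The lever's outer face is at about −9 (closed), the leg at about 155.3, and nothing is moving. Handing in.

```bash
python3 -c "
from bench import finish_job;print(finish_job())"
```

```text
the job is handed in; nothing more can be done
None
```

I handed the job in with the leg held at the blue stripe and the cam lever closed; no verdict is reported. The tall clear jar stands on the green coaster, so blue was the target. I pulled the leg out with open fingers against the T foot, held it there, then squeezed the lever shut against the palm rest at 40 N.

| Last check (t = 6.2 s) | Measured | Wanted |
|---|---|---|
| Leg position along the stand, from the foot | 155.3 mm | 155 mm (blue stripe) |
| Pointer, from the image | 156.7 mm | 155 mm, ±6 mm |
| Lever outer face | about −9.8 mm | −9 mm when closed |
| Gripper opening | 28.5 mm | 30 mm when closed |

- **Steadiness:** the tool stayed within 0.1 mm over the 0.6 s before hand-in, and the wrist felt about 3 N of spring pull.
- **Disagreements:** the pointer and foot readings differ by about 1.4 mm, and the opening reads 1.5 mm under the nominal closed width; I put the second down to give in the fingers.
- **Not checked:** the top camera could not see the foot, pointer or stripes because the arm was in the way. I did not measure the force on each finger or the bystanders' positions at the end. The jar opener and tongs looked unmoved in the last side view.

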